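# Let a bearing ball out of the push-latched chute

## Robot

A 6-joint arm with a two-finger parallel gripper is mounted at the origin on the work surface. World frame = base frame: x ahead of the robot, y to its left, z up, the work surface at z = 0. Lengths are in mm, angles in rad, forces in N, time in s.
With the tool pointing down it reaches from about 275 to 825 mm from the base axis. Payload 5.2 kg.
Tool frame: the origin (TCP) lies at the very end of the fingers, on their centre line; the grasp point (between the pads) lies 19 mm behind it; z points along the fingers, y is the direction in which the jaws open and shut (so a half turn about z gives the same grasp; the last joint's range is limited). The gripper opens to 93 mm and grips with 3 to 60 N. Pads are 15 mm wide; open, the fingers measure 128 mm over their backs; the gripper's body (75 mm by 188 mm) begins 65 mm behind the grasp point.
Start: joints at [-1.38, 0.259, 1.535, -0, 1.348, -0.203], TCP at [211.056, -507.898, 218.653] pointing down, gripper open.
Joint ranges: [-3.14, 3.14], [-0.91, 2.08], [0.19, 2.58], [-1.22, 4.36], [0.22, 2.71], [-3.12, 3.12]. Speed limits (rad/s): [2.57, 2.57, 3.14, 3.14, 3.14, 3.14].

## Interface

Orientations are given as [roll, pitch, yaw] about the fixed x, y, z axes, in that order (R = Rz(yaw) Ry(pitch) Rx(roll)).
In Python, from bench import robot gives the robot as it stands. The module is installed in compiled form; this text tells all that it offers. Calls block until the motion is done:
- robot.move_ptp(position, orientation): joint-space move of the TCP to a pose.
- robot.move_linear(position, ori=None, speed=150, f_stop=None): straight line of the TCP; ori=None keeps the orientation; speed is the mean speed in mm/s. With f_stop (N) it stops when the force on the tool has changed by that much, and returns True; else False.
- robot.move_j(angles): joint-space move.
- robot.move_gripper(opening): opening from 0.0 (shut) to 1.0 (fully open); the grip force is fixed at half the most; returns when the fingers have stopped.
- robot.sleep(seconds).
- robot.inverse_kinematics(position, orientation): joint angles nearest the present ones, or None.
- robot.get_image(name): name is "scene" or "top"; returns a dict with "img" (480x640x3 uint8, blue, green, red), "fovy" (degrees; the focal length in pixels is half the picture's height over the tangent of half this angle, whatever the lens; pixels are square), "cx", "cy" (the principal point, pixels), "eye" and "orientation" of the camera in the world. Camera axes: x right, y down, z forward; pixel columns grow to the right and rows downward; lengths in mm; the calibration is good to about 2 mm. A picture is of the moment at which its call begins. There is no depth.
A pose or a line that the arm cannot do raises robot.MotionError and nothing moves.
- robot.hand_in(): hands the job in, once; it reports no verdict.
Readings, each from a call of its own:
- robot.current_t(): time.
- robot.current_qpos(): joint angles.
- robot.current_joint_vel(): joint speeds.
- robot.current_joint_efforts(): joint torques, N m.
- robot.current_tcp_pos(): TCP position.
- robot.current_eef_rot(): TCP orientation.
- robot.current_contact_force(): force on the tool from outside, world axes, zero at the start.
- robot.current_ft_torque(): the same for the moment, N m.
- robot.current_gripper_width(): opening from 0.0 (shut) to 1.0 (fully open).
Only numpy, scipy, OpenCV 4.12 (cv2) and the standard library are available. Lean on these libraries where they do the work, as an engineer would, in place of code of your own. Each camera call takes 0.05 s, during which the arm holds its last target.

## Task

Two ball chutes stand on the repair bench, each holding back a steel ball with a spring gate on a push latch. Press the green cap to release its gate, so that the ball rolls down into the orange tray, then press the green cap again so that the gate latches shut. Leave the blue-capped chute shut.

Things in the scene. Friction and masses are not known exactly. Their poses are not given: they have to be found in the camera images.
- green_cap (a point): Centre of the top of the green push cap, a disc 36 mm across on a stem over a grey housing (top 136 mm high). Cap top is 158 mm above the bench when latched, 178 mm when released (red stem shows). Nothing on its chute is higher. x points level up the chute, z up. The orange tray fixed at the chute's foot spans x -164 to -82, y -36 to 36 mm from here, its floor 4 mm high. The chute is fixed.
- green_gate (a joint): Lift of green cap and gate, m: 0 (within 1 mm) latched, gate shut, as at the start; 0.020 released, gate open; -0.0105 hard stop while pressed. Press the cap straight down to 7 to 10 mm below its latched height and let go: if it was latched it springs up to 0.020, if it was up it stays at 0. A press of under 3 mm changes nothing. Spring 2 to 4 N, plus 2 N if pressed at 0.15 m/s.
- green_ball_center (a point): Centre of the green chute's steel ball, 22 mm across, 44 g. It waits behind the shut gate, 13 mm uphill of the cap's axis and 72 mm above the bench, half under the housing. Once the gate is open it rolls into the tray by itself within 1.5 s and lies there with its centre 15 mm above the bench.
- blue_gate (a joint): The same reading for the other chute, a twin with a blue cap, its own ball and orange tray, 0.25 to 0.55 m from the green one, to its left or right: 0 latched, as at the start, 0.020 released. It is to stay latched.

How it is judged (in metres and radians):
On the way:
1. the green gate is released and its ball has rolled into the tray (value of joint green_gate above 0.012 m and x of green_ball_center in the frame of green_cap between -0.175 and -0.08 m and y of green_ball_center in the frame of green_cap between -0.04 and 0.04 m and height (world z) of green_ball_center below 0.03 m), for 0.2 s.
At the end, for the whole second after the job is handed in: The ball lies in the orange tray of the green chute, the green gate is latched down again (within 4 mm of its latched height, nobody pressing it), and the blue gate is still latched (x of green_ball_center in the frame of green_cap between -0.175 and -0.08 m and y of green_ball_center in the frame of green_cap between -0.04 and 0.04 m and height (world z) of green_ball_center below 0.03 m and value of joint green_gate between -0.004 and 0.004 m and value of joint blue_gate below 0.006 m); the robot touches nothing.
It fails at once if the blue gate was released (value of joint blue_gate above 0.008 m).
It also fails if it takes over 32 s, if anything falls off the work surface, if the arm or the gripper's body presses on something with over 40 N, if the wrist force passes 120 N, or if a joint passes its speed limit or range.

## Working session

There is one attempt and no reset: what is moved stays moved. The work goes in short steps, each a Python script; the robot and the scene stay as the last script left them, time stands still between calls to the robot, and variables do not carry over. Pictures are saved under pics/ and viewed, and the job is handed in when it is done.

```bash
mkdir -p pics; python3 - <<'E'
from bench import robot
import cv2
for n in("scene","top"):
    d=robot.get_image(n); cv2.imwrite(f"pics/{n}0.png",d["img"]); print(n,{k:v for k,v in d.items() if k!="img"})
print(robot.current_t(),robot.current_eef_rot())
E
```

```text
scene {'fovy': 46.747131930914954, 'cx': 318.3443510083527, 'cy': 237.5112580611122, 'eye': array([ 924.63736631, -487.75429789,  839.72755272]), 'orientation': array([-2.4451152 , -0.01389314,  0.58057625])}
top {'fovy': 55.2347964114857, 'cx': 316.9149430902542, 'cy': 230.92575634115366, 'eye': array([501.43210037,  20.1370115 , 886.90098545]), 'orientation': array([-3.01095934, -0.03476137, -1.55056829])}
0.1 [-3.14003154e+00 -2.89862561e-04  3.93758112e-01]
```

View pics/scene0.png

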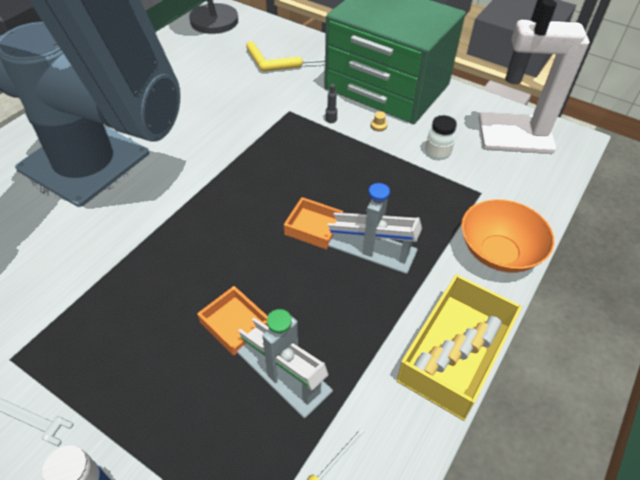

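View pics/top0.png

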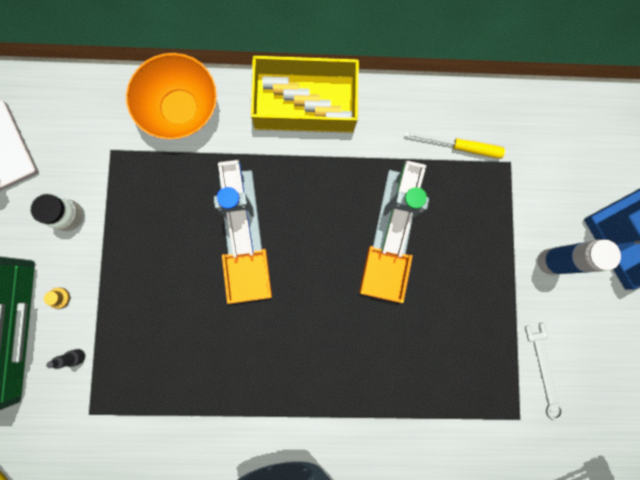

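The scene view shows the green cap at about (279,321) and the blue cap at (379,191). In the top view they are at (416,198) and (228,198). Each tray lies on the robot side of its chute. The green tray is at about (387,275) in the top view, and nothing covers the green cap.

```bash
cat > h.py <<'E'
from bench import robot
import cv2, numpy as np
from scipy.spatial.transform import Rotation as R
RNG={"green":((50,90,60),(75,255,255)),"blue":((105,150,120),(125,255,255)),"orange":((8,170,150),(18,255,255))}
def ray(d,px):
    f=d["img"].shape[0]/2/np.tan(np.radians(d["fovy"])/2)
    v=R.from_euler("xyz",d["orientation"]).apply([(px[0]-d["cx"])/f,(px[1]-d["cy"])/f,1.]); return np.array(d["eye"]),v/np.linalg.norm(v)
def plane(d,px,z):
    e,v=ray(d,px); return e+v*(z-e[2])/v[2]
def tri(a,pa,b,pb):
    e1,v1=ray(a,pa); e2,v2=ray(b,pb)
    s=np.linalg.lstsq(np.c_[v1,-v2],e2-e1,rcond=None)[0]; p,q=e1+s[0]*v1,e2+s[1]*v2
    return (p+q)/2,np.linalg.norm(p-q)
def blob(d,col,near,r=45):
    m=cv2.inRange(cv2.cvtColor(d["img"],cv2.COLOR_BGR2HSV),*map(np.array,RNG[col]))
    k=np.zeros_like(m); cv2.circle(k,near,r,255,-1); m&=k
    c=max(cv2.findContours(m,cv2.RETR_EXTERNAL,cv2.CHAIN_APPROX_NONE)[0],key=cv2.contourArea)
    return c
E
python3 - <<'E'
from h import *
np.set_printoptions(precision=1,suppress=True)
s,t=robot.get_image("scene"),robot.get_image("top")
for col,ps,pt in(("green",(279,321),(416,198)),("blue",(379,191),(228,198))):
    cs,ct=blob(s,col,ps,25),blob(t,col,pt,25)
    es,et=cv2.fitEllipse(cs),cv2.fitEllipse(ct)
    print(col,es,et); print(" planes",plane(s,es[0],158),plane(t,et[0],158)," tri",*tri(s,es[0],t,et[0]))
for n,pt in(("gtray",(387,275)),("btray",(246,276))):
    c=blob(t,"orange",pt,45); r=cv2.minAreaRect(c); b=cv2.boxPoints(r)
    print(n,cv2.contourArea(c),*[plane(t,p,20) for p in b],plane(t,r[0],20))
E
```

```text
green ((278.80328369140625, 320.2648010253906), (23.597360610961914, 24.013755798339844), 23.101215362548828) ((415.5770263671875, 197.61972045898438), (20.07346534729004, 22.42327117919922), 49.517112731933594)
 planes [ 657.3 -165.4  158. ] [ 656.5 -163.2  158. ]  tri [ 656.7 -164.   155.7] 0.863962211533357
blue ((378.85455322265625, 191.13414001464844), (16.96134376525879, 20.488771438598633), 99.70159912109375) ((227.60400390625, 197.67628479003906), (19.79634666442871, 21.534778594970703), 125.6446304321289)
 planes [649.2 139.6 158. ] [648.1 141.5 158. ]  tri [648.4 141.7 155.8] 0.2771365522080053
gtray 198.5 [ 499.6 -100.5   20. ] [ 584.4 -113.8   20. ] [ 573.8 -190.4   20. ] [ 489.1 -176.1   20. ] [ 536.4 -145.1   20. ]
btray 61.0 [567.8 170.   20. ] [568.2 151.3  20. ] [484.5 147.6  20. ] [484.1 166.1  20. ] [525.9 158.7  20. ]
```

```bash
python3 - <<'E'
from h import *
np.set_printoptions(precision=2,suppress=True)
rot=[np.pi,0,np.radians(-9)]
P=[656.8,-164.2]
best=None
for y in (-9,81,-99,171):
    q=robot.inverse_kinematics(P+[215],[np.pi,0,np.radians(y)])
    print(y,q)
robot.move_gripper(0.0)
robot.move_ptp(P+[215],rot)
print(robot.current_t(),robot.current_tcp_pos(),robot.current_gripper_width(),robot.current_contact_force())
for n in("scene","top"): cv2.imwrite(f"pics/{n}1.png",robot.get_image(n)["img"])
E
python3 -c "
import cv2;a=cv2.imread('pics/scene1.png')[180:440,150:450];b=cv2.imread('pics/top1.png')[120:380,280:580];cv2.imwrite('pics/c1.png',cv2.hconcat([a,b]))"
```

```text
-9 [-0.41  0.49  1.2  -0.    1.45  1.32]
81 [-0.41  0.49  1.2   0.    1.45 -0.25]
-99 [-0.41  0.49  1.2  -0.    1.45  2.89]
171 [-0.41  0.49  1.2   0.    1.45 -1.82]
3.675 [ 656.43 -165.24  215.04] 0.007920609282853076 [ 0.15  0.14 -0.48]
```

View pics/c1.png

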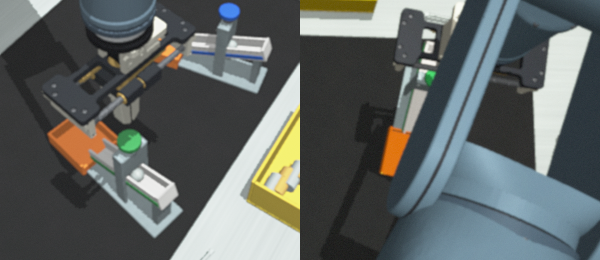

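The closed fingertips hang just above the green cap, at crop left (125,118) with the cap at (130,140). The gripper is well clear of the blue chute, so I'll press now.

```bash
python3 - <<'E'
from h import *
np.set_printoptions(precision=2,suppress=True)
P=[656.8,-164.2]
print(robot.move_linear(P+[165],speed=80), robot.current_tcp_pos(), robot.current_contact_force())
print(robot.move_linear(P+[149.3],speed=25,f_stop=20), robot.current_tcp_pos(), robot.current_contact_force())
robot.sleep(0.1)
print(robot.current_tcp_pos(), robot.current_contact_force())
robot.move_linear(P+[215],speed=100)
robot.sleep(0.6)
print(robot.current_t(),robot.current_tcp_pos(),robot.current_contact_force())
for n in("scene","top"): cv2.imwrite(f"pics/{n}2.png",robot.get_image(n)["img"])
E
python3 -c "
import cv2;a=cv2.imread('pics/scene2.png')[200:420,190:350];cv2.imwrite('pics/c2.png',cv2.resize(a,None,fx=2.5,fy=2.5))"
```

```text
False [ 657.09 -164.31  165.32] [-0.64 -0.47  0.52]
False [ 657.23 -164.36  149.65] [ 1.47 -0.89  3.88]
[ 657.24 -164.38  149.67] [ 1.6  -0.56  4.21]
6.8333 [ 656.81 -164.22  214.97] [-0.17  0.74 -0.66]
```

View pics/c2.png

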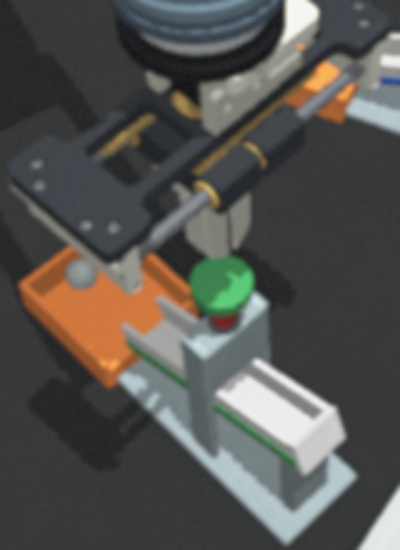

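The cap is up with its red stem showing, at crop (222,320). The ball lies in the orange tray at crop (80,272), which is (222,309) in the full image. I'll wait a little, check the ball's position, and then press again.

```bash
python3 - <<'E'
from h import *
np.set_printoptions(precision=2,suppress=True)
P=[656.8,-164.2]
robot.sleep(0.8)
d=robot.get_image("scene"); cv2.imwrite("pics/scene3a.png",d["img"])
b=plane(d,(222,309),15); v=(b-[656.8,-164.2,0])[:2]; a=np.radians(-9)
print("ball in cap frame",v@[np.cos(a),np.sin(a)],v@[-np.sin(a),np.cos(a)], "moved px", np.abs(d["img"].astype(int)-cv2.imread("pics/scene2.png"))[295:325,205:240].max())
robot.move_linear(P+[186],speed=80)
print(robot.move_linear(P+[149.3],speed=30,f_stop=20), robot.current_tcp_pos(), robot.current_contact_force())
robot.sleep(0.1)
print(robot.current_tcp_pos(), robot.current_contact_force())
robot.move_linear(P+[230],speed=100)
robot.move_j([-1.38,0.259,1.535,0,1.348,-0.203])
print(robot.current_t(),robot.current_tcp_pos(),robot.current_contact_force())
s,t=robot.get_image("scene"),robot.get_image("top")
cv2.imwrite("pics/scene3.png",s["img"]);cv2.imwrite("pics/top3.png",t["img"])
for col,ps,pt in(("green",(279,318),(416,198)),("blue",(379,191),(228,198))):
    es,et=cv2.fitEllipse(blob(s,col,ps,28))[0],cv2.fitEllipse(blob(t,col,pt,28))[0]
    print(col,es,et,tri(s,es,t,et))
E
python3 -c "
import cv2;a=cv2.imread('pics/scene3.png')[170:420,190:430];b=cv2.imread('pics/top3.png')[140:390,205:445]
cv2.imwrite('pics/c3.png',cv2.resize(cv2.hconcat([a,b]),None,fx=1.6,fy=1.6))"
```

```text
ball in cap frame -154.0046127151515 5.880011002952049 moved px 7
False [ 657.02 -164.3   149.58] [ 1.24 -0.    3.34]
[ 657.05 -164.3   149.57] [ 2.23 -0.86  3.89]
12.75 [ 211.6  -507.79  218.45] [-0.17  1.26 -0.5 ]
green (278.8125915527344, 320.24029541015625) (415.5914001464844, 197.59201049804688) (array([ 656.72, -164.03,  155.76]), np.float64(0.8684781093168735))
blue (378.9353942871094, 191.12083435058594) (227.60400390625, 197.67628479003906) (array([648.48, 141.79, 155.81]), np.float64(0.1367946024007823))
```

View pics/c3.png

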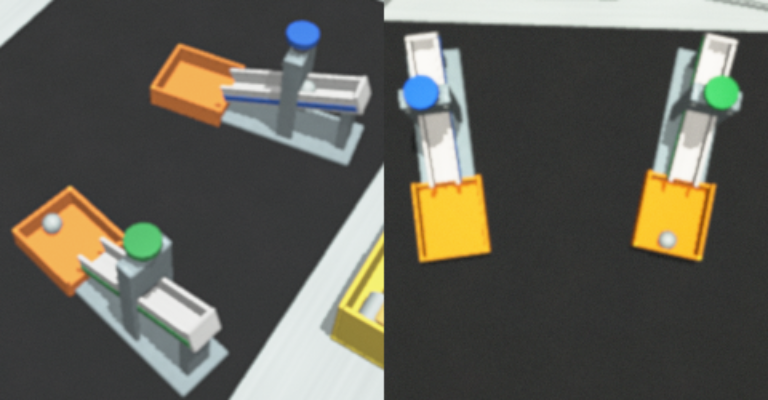

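The green cap is back at its latched height, at the same pixels as at the start. The ball lies in the green tray (top crop (668,240)), the blue chute is unchanged, and the arm is clear.

```bash
python3 -c "
from bench import robot
robot.hand_in(); print(robot.current_t())"
```

```text
the job is handed in; nothing more can be done
the job is handed in; nothing more can be done
```

The job is done and handed in at about 12.9 s of the 32 s allowed; the hand-in reports no verdict.

I located the green cap in both camera views at about (657, -164) mm. I pressed it twice with the closed fingertips to about 8.4 mm below its latched height, with about 4 N on the tool. The arm then went back to its start pose.

- **After the first press:** The cap stood up with its red stem showing. The ball lay still in the green tray at x ≈ -154, y ≈ 6 mm in the cap frame.
- **After the second press:** The green cap came back to its starting pixels to within 0.05 px, which means latched. The ball was still in the tray.
- **Blue chute:** Its cap had not moved by more than 0.1 px, so it stayed latched.
- **One small disagreement:** Triangulation put both latched caps about 2 mm below the stated 158 mm. That is within the 2 mm calibration error plus the cap's side showing in the mask. I used the stated height for the presses.

No check failed.

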